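# Sort two keyed printing blocks onto their shafts

### The job

The two wooden printing blocks with a key slot in the bore differ in where the slot is: towards an end, or towards a long side. Put each on the keyed shaft it belongs to, the one whose red key points the same way on its oblong blue foot plate, so that the block sits fully home, flat on the plate and with its outline lined up over the plate's. Then let go of both.

Things in the scene. Friction and masses are not known exactly. Their poses are not given: they have to be found in the camera images.
- end_block_mid (a point): Loose oblong pale-wood block with black sole, 88 x 56 x 36 mm tall, 80-150 g, lying flat. Octagonal through bore 30 mm across at its middle, with one 17 mm wide key slot reaching to one END (+x), 24 mm from the axis, a red mark on top beyond it. Point: block's centre, on the bore's axis, 18 mm up. x along the 88 mm length, y across, z up. Grip from above across the 56 mm width (along y).
- side_block_mid (a point): Loose oblong pale-wood block with black sole, 88 x 56 x 36 mm tall, 80-150 g, lying flat. Octagonal through bore 30 mm across at its middle, with one 17 mm wide key slot reaching to one LONG SIDE (+y), 23 mm from the axis, a red mark on top beyond it. Point: block's centre, on the bore's axis, 18 mm up. x along the 88 mm length, y across, z up. Grip from above across the 56 mm width (along y).
- end_shaft: Fixed steel shaft, 20 mm diameter, tapered tip, on a blue foot plate 88 x 56 x 12 mm. Origin: plate's underside at the shaft's axis; x along the 88 mm, y across, z up. Shaft top 46 mm above origin. Red key 8 mm wide, top 36 mm up, pointing to one END of the plate (+x), to 19 mm off the axis. A seated block rests on the plate, centre 30 mm above origin, its axes along these.
- side_shaft: Fixed steel shaft, 20 mm diameter, tapered tip, on a blue foot plate 88 x 56 x 12 mm. Origin: plate's underside at the shaft's axis; x along the 88 mm, y across, z up. Shaft top 46 mm above origin. Red key 8 mm wide, top 36 mm up, pointing to one LONG SIDE of the plate (+y), to 19 mm off the axis. A seated block rests on the plate, centre 30 mm above origin, its axes along these.
Not all that is in view belongs to the job. What is shaped like the part that bears side_block_mid but turquoise or yellow is not meant.

How it is judged:
By the outcome, as a careful person would: the job done as asked, in the order asked, and still so for the second after the job is handed in, with the robot touching nothing.
It also fails if it takes over 64 s, if anything falls off the work surface, if the arm or the gripper's body presses on something with over 40 N, if the wrist force passes 120 N, or if a joint passes its speed limit or range.

### The arm

A 7-joint arm with a two-finger parallel gripper is mounted at the origin on the work surface. World frame = base frame: x ahead of the robot, y to its left, z up, the work surface at z = 0. Lengths are in m, angles in rad, forces in N, time in s.
With the tool pointing down it reaches from about 0.4 to 0.85 m from the base axis. Payload 10.4 kg.
Tool frame: the origin (TCP) lies midway between the tips of the shut fingers; the grasp point (between the pads) lies 19 mm behind it; z points along the fingers, y is the line along which they close (so a half turn about z gives the same grasp; the last joint's range is limited). The gripper opens to 85 mm and grips with 20 to 120 N. Pads are 22 mm wide; open, the fingers measure 114 mm over their backs; the gripper's body (76 mm by 85 mm) begins 54 mm behind the grasp point. The pads swing forward as they close: fully open they stand 13 mm farther back than shut.
Start: joints at [1.13, 0.332, -0.065, 1.46, 0.022, 1.35, -0.088], TCP at [0.254, -0.571, 0.231] pointing down, gripper open.
Joint ranges: [-2.6, 2.6], [-0.5, 2.12], [-1.47, 1.34], [0.16, 2.42], [-1.27, 4.41], [0.06, 2.06], [-2.6, 2.6]. Speed limits (rad/s): [2.22, 2.22, 2.79, 2.79, 3.14, 3.14, 3.14].

### API

Orientations are given as a unit quaternion [x, y, z, w].
In Python, from workcell import get_obs, camera, camera_params, hand_in gives the robot as it stands.
- The arm moves only by the tool carry_out, never from a script. Its argument "commands" is a list that holds one entry, the list of rows, each a list of 6 numbers: the shift along the tool's x, y, z in units of 40 mm (1.0 is 40 mm), then the turn, a rotation vector about the tool's x, y, z in units of 6 degrees (1.0 is 6 degrees). In form: [[[x, y, z, ax, ay, az], ...]]. A call has 1 to 20 rows; each row shifts and turns the commanded pose from where the row before left it, along the tool's axes as they then stand; what a row does not reach is not made up. A row lasts 1/12 s, in which the tool goes at most 41.7 mm and 7.16 degrees, less where a joint would pass 70% of its speed; a pose out of reach is approached as far as the arm can. A call is refused whole if a number of a shift passes 1 or a number of a turn 1, either way. A call with a gripper value outside its range is refused whole. "hand" is the closure, from -1 (fully open) to 1 (shut), set as the call begins (left out, the last holds). The fingers move at their own pace and stop on an object; "force" is the grip in N (left out, the last holds). Time passes only in rows, so rows that do not move let the fingers close. It gives the time, the measured TCP pose, the force, the opening and the grip force at its end, in the units of the state.
- get_obs(): the state, without advancing time (a new reading comes with each control period).
- camera(name): name is "scene" or "side" or "wrist"; returns the picture (384x512x3 uint8, red, green, blue); there is no depth.
- camera_params(name): a dict with "mtx" (3x3 intrinsics, pixels), "R" (3x3) and "t" (3): a world point X has camera coordinates R X + t. Camera axes: x right, y down, z forward; pixel columns grow to the right and rows downward; lengths in m; the calibration is good to about 2 mm. The wrist camera is an equidistant fisheye: a pixel r from the principal point sees the ray r / f radians off the axis. A picture is of the moment at which its call begins: read the wrist's pose just before it. camera_params takes no time and is no camera call; for the wrist camera it gives the pose at the moment of the call.
- hand_in(): hands the job in; it is judged then, once.
The state is a dict: "clock": time; "joint_pos": joint angles; "joint_velocities": joint speeds; "tau": joint torques, N m; "position": TCP position; "ee_rot": TCP orientation; "ft_force": force on the tool from outside, world axes, zero at the start; "torque": the same for the moment, N m; "grip_width": opening from 0.0 (shut) to 1.0 (fully open); "grasp_force": force on a finger pad.
Only numpy, scipy, OpenCV 4.12 (cv2) and the standard library are available. Lean on these libraries where they do the work, as an engineer would, in place of code of your own. Each camera call takes 0.05 s, during which the arm holds its last target. There are 200 camera calls.

## Working session

There is one attempt and no reset: what is moved stays moved. The work goes in short steps, Python scripts to look and compute and a tool call to move; the robot and the scene stay as the last step left them, time stands still between calls to the robot, and variables do not carry over. Pictures are saved under pics/ and viewed, at most 10 in all, crops included, and the job is handed in when it is done.

Besides the shell and the picture viewer there is one more tool, called after "Request:" as a command line: name --argument value ..., lists and objects as JSON in quotes. carry_out: Moves the arm, as the interface text tells. Its arguments: {"type":"object","properties":{"commands":{"type":"array"},"hand":{"type":"number"},"force":{"type":"number"}},"required":["commands"]}

```bash
mkdir -p pics
python3 - <<'E'
from workcell import *
import cv2,numpy as np
o=get_obs();print({k:np.round(v,3).tolist() for k,v in o.items()})
a=camera("scene");b=camera("side")
for n,i in(("scene",a),("side",b)):
    cv2.imwrite(f"pics/{n}0.png",i[...,::-1]);p=camera_params(n);print(n,p)
c=camera("wrist");cv2.imwrite("pics/wrist0.png",c[...,::-1]);print(camera_params("wrist"))
E
```

```text
{'clock': 0.0, 'joint_pos': [1.13, 0.333, -0.065, 1.461, 0.022, 1.35, -0.088], 'joint_velocities': [-0.001, 0.001, 0.002, -0.0, 0.0, 0.001, 0.001], 'tau': [-0.0, -62.544, 0.049, -39.158, 0.016, 0.01, 0.0], 'position': [0.253, -0.571, 0.23], 'ee_rot': [0.978, 0.207, -0.0, -0.001], 'ft_force': [0.088, -0.421, -1.174], 'torque': [0.021, 0.056, 0.022], 'grasp_force': 0.0, 'grip_width': 0.999}
scene {'mtx': array([[406.39608001,   0.        , 254.8395915 ],
       [  0.        , 406.39608001, 190.08422024],
       [  0.        ,   0.        ,   1.        ]]), 'R': array([[-0.86927863,  0.49426681,  0.0074155 ],
       [ 0.41035495,  0.72990261, -0.54667265],
       [-0.27561474, -0.47216787, -0.83731357]]), 't': array([ 0.42241405, -0.13539165,  1.09871373])}
side {'mtx': array([[427.0814516 ,   0.        , 255.89418291],
       [  0.        , 427.0814516 , 183.88347571],
       [  0.        ,   0.        ,   1.        ]]), 'R': array([[-0.83773377, -0.54605062,  0.0055538 ],
       [-0.36343578,  0.54992335, -0.75199651],
       [ 0.40757399, -0.63199132, -0.65914369]]), 't': array([0.33768291, 0.20527349, 1.10645533])}
{'mtx': array([[297.31863964,   0.        , 255.32663291],
       [  0.        , 297.31863964, 199.72369195],
       [  0.        ,   0.        ,   1.        ]]), 'R': array([[ 0.40486238, -0.91437667, -0.00132771],
       [-0.87601028, -0.38829012,  0.28607126],
       [-0.26209242, -0.1146564 , -0.95820743]]), 't': array([-0.6239323 , -0.03686732,  0.37923902])}
```

View pics/scene0.png

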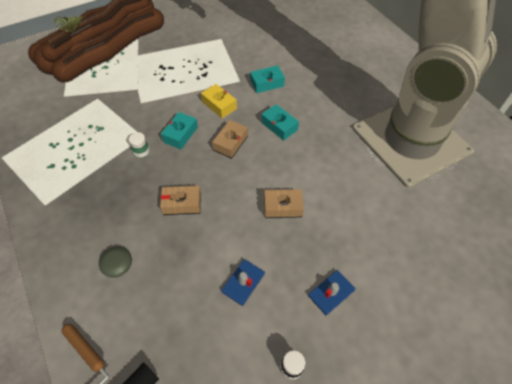

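View pics/side0.png

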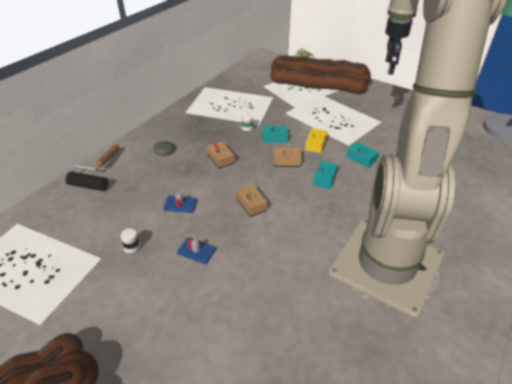

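The scene view shows three pale-wood blocks: (180,200), with red towards an end, (284,203) and (230,138). The blue shaft plates are at (243,281) and (332,291). The turquoise and yellow blocks at (179,130), (280,122), (267,79) and (218,100) are decoys. In the side view the wood blocks are at (221,155), (252,200) and (288,157), and the plates at (180,204) and (196,250). I'll check close crops to choose.

Run:
```python
import cv2,numpy as np
a=cv2.imread("pics/scene0.png");b=cv2.imread("pics/side0.png")
def c(i,x,y,w=26): return cv2.resize(i[y-w:y+w,x-w:x+w],(260,260),interpolation=cv2.INTER_CUBIC)
r1=np.hstack([c(a,180,200),c(a,284,203),c(a,230,138)]);r2=np.hstack([c(a,243,281),c(a,332,291),c(b,252,200)])
cv2.imwrite("pics/crop0.png",np.vstack([r1,r2]))
```

```text
(no output)
```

View pics/crop0.png

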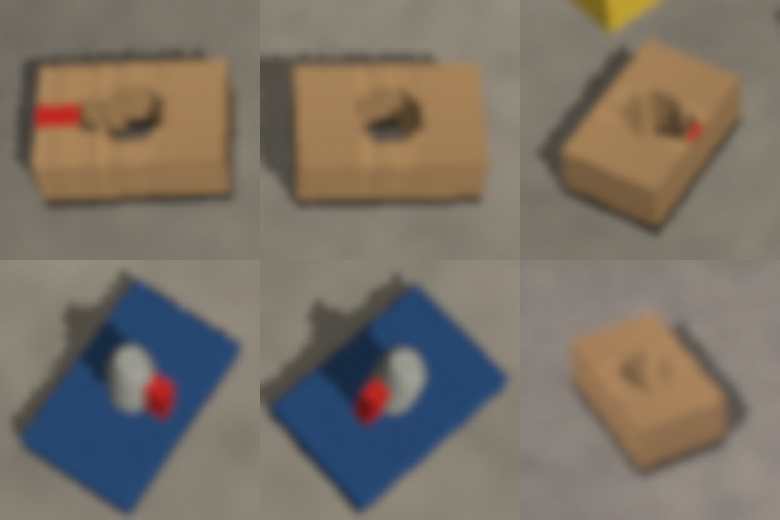

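Choices:
- **End block:** the wood block at (180,200), red towards an end.
- **Side block:** the wood block at (230,138), red at a long side. The one at (284,203) has no slot, so it is a decoy.
- **Side shaft:** the left plate at (243,281), key across the plate.
- **End shaft:** the right plate at (332,291), key along the plate.

```bash
cat > h.py <<'E'
import cv2,numpy as np
from workcell import *
def ray(n,uv,P):
    K,R,t=P["mtx"],P["R"],P["t"]
    x=(np.asarray(uv,float).reshape(-1,2)-K[:2,2])/K[0,0]
    if n=="wrist":
        r=np.linalg.norm(x,axis=1,keepdims=True)+1e-12
        d=np.hstack([x/r*np.sin(r),np.cos(r)])
    else: d=np.hstack([x,np.ones((len(x),1))])
    return -R.T@t, d@R
def plane(n,uv,z,P):
    c,d=ray(n,uv,P); return c+d*((z-c[2])/d[:,2])[:,None]
def mask(img,kind):
    h=cv2.cvtColor(img,cv2.COLOR_RGB2HSV); H,S,V=cv2.split(h)
    if kind=="blue": m=(H>100)&(H<128)&(S>110)
    if kind=="wood": m=(H>5)&(H<20)&(S>85)&(V>60)|((H<5)|(H>174))&(S>150)
    if kind=="red": m=((H<6)|(H>174))&(S>170)&(V>90)
    return m.astype(np.uint8)
def blob(m,near):
    cs,_=cv2.findContours(m,cv2.RETR_EXTERNAL,cv2.CHAIN_APPROX_NONE)
    cs=[c for c in cs if len(c)>4 and cv2.contourArea(c)>3]
    f=lambda c:np.linalg.norm(c.reshape(-1,2).mean(0)-near)
    return min(cs,key=f)
def cen(c):
    M=cv2.moments(c); return np.array([M["m10"],M["m01"]])/M["m00"]
E
python3 - <<'E'
from h import *
I={n:cv2.imread(f"pics/{n}0.png")[...,::-1].copy() for n in("scene","side")}
P={n:camera_params(n) for n in I}
T={"endB":("wood",(180,200),(221,155),.036),"sideB":("wood",(230,138),(288,157),.036),
"sideS":("blue",(243,281),(180,204),.012),"endS":("blue",(332,291),(196,250),.012)}
for k,(kind,a,b,zt) in T.items():
    A=[];B=[];out=[]
    for n,p in(("scene",a),("side",b)):
        h=cv2.convexHull(blob(mask(I[n],kind),p)); c=cen(h)
        o,d=ray(n,c,P[n]);d=d[0]/np.linalg.norm(d);M=np.eye(3)-np.outer(d,d);A.append(M);B.append(M@o)
        q=cv2.approxPolyDP(h,2,True).reshape(-1,2); w=plane(n,q,zt,P[n])[:,:2]; e=np.roll(w,-1,0)-w
        rm=blob(mask(I[n],"red"),p); r=cen(rm)
        out.append((n,c.round(1),"plane",plane(n,c,zt/2,P[n])[0].round(4),[(int(np.hypot(*v)*1e3),round(np.degrees(np.arctan2(v[1],v[0]))%180,1)) for v in e],"red",r.round(1),plane(n,r,.036 if kind=="wood" else .03,P[n])[0].round(4)))
    print(k,np.linalg.solve(sum(A),sum(B)).round(4))
    for o in out: print("  ",*o)
E
```

```text
endB [ 0.6237 -0.1213  0.0162]
   scene [179.6 199.7] plane [ 0.6238 -0.1204  0.018 ] [(68, np.float64(64.7)), (84, np.float64(150.6)), (69, np.float64(67.5)), (87, np.float64(150.7))] red [164.9 196.5] [ 0.6525 -0.1337  0.036 ]
   side [220.4 153.9] plane [ 0.6221 -0.1191  0.018 ] [(79, np.float64(156.1)), (42, np.float64(125.4)), (47, np.float64(58.6)), (67, np.float64(155.6)), (44, np.float64(136.3)), (53, np.float64(65.8))] red [177.5 202.8] [0.5716 0.1518 0.036 ]
sideB [ 0.4309 -0.2318  0.0165]
   scene [229.7 138.2] plane [ 0.4312 -0.2311  0.018 ] [(24, np.float64(61.0)), (78, np.float64(32.3)), (55, np.float64(123.0)), (23, np.float64(69.9)), (79, np.float64(31.3)), (56, np.float64(124.8))] red [164.9 196.5] [ 0.6525 -0.1337  0.036 ]
   side [287.  156.5] plane [ 0.4299 -0.2294  0.018 ] [(85, np.float64(118.8)), (79, np.float64(29.8)), (85, np.float64(119.0)), (79, np.float64(29.5))] red [177.5 202.8] [0.5716 0.1518 0.036 ]
sideS [0.5886 0.1274 0.0032]
   scene [242.6 281.7] plane [0.5889 0.128  0.006 ] [(50, np.float64(110.9)), (79, np.float64(25.1)), (51, np.float64(112.3)), (81, np.float64(24.5))] red [248.5 281.8] [0.5822 0.1423 0.03  ]
   side [179.8 203.9] plane [0.5864 0.1298 0.006 ] [(46, np.float64(117.8)), (81, np.float64(27.3)), (50, np.float64(116.2)), (80, np.float64(24.6))] red [177.5 202.8] [0.5763 0.1474 0.03  ]
endS [0.4359 0.2396 0.0033]
   scene [331.1 291.9] plane [0.4366 0.2398 0.006 ] [(51, np.float64(94.9)), (80, np.float64(7.7)), (49, np.float64(97.3)), (82, np.float64(8.8))] red [327.9 292.7] [0.4516 0.2427 0.03  ]
   side [196.  250.5] plane [0.4344 0.2416 0.006 ] [(50, np.float64(100.2)), (78, np.float64(11.3)), (51, np.float64(103.1)), (81, np.float64(10.6))] red [177.5 202.8] [0.5763 0.1474 0.03  ]
```

Request:
carry_out --commands '[[[0.75,-0.6,0,0,0,0],[0.75,-0.6,0,0,0,0],[0.75,-0.6,0,0,0,0],[0.75,-0.6,0,0,0,0],[0.75,-0.6,0,0,0,0],[0.75,-0.6,0,0,0,0],[0.75,-0.6,0,0,0,0],[0.75,-0.6,0,0,0,0],[0.75,-0.6,0,0,0,0],[0.75,-0.6,0,0,0,0],[0,0,0,0,0,-0.6],[0,0,0,0,0,-0.6],[0,0,0,0,0,0],[0,0,0,0,0,0]]]' --hand -0.6

```text
clock: 1.32
position: [0.4302, -0.2303, 0.2311]
ee_rot: [0.964, 0.267, -0.0, -0.0]
ft_force: [-0.5, -1.1, -0.1]
grip_width: 0.802
grasp_force: 0.0
```

```bash
cat >> h.py <<'E'
def tool():
    from scipy.spatial.transform import Rotation as Ro
    o=get_obs(); R=Ro.from_quat(o["ee_rot"]).as_matrix(); return np.array(o["position"]),R,o
def togo(target,yaw):
    p,R,o=tool(); d=R.T@(np.array(target)-p); y=np.degrees(np.arctan2(R[1,0],R[0,0]))
    print("pos",p.round(4),"yaw",round(y,2),"tilt",np.degrees(np.arccos(-R[2,2])).round(2),"| shift units",(d/.04).round(2),"turn z units",round(-((yaw-y+180)%360-180)/6,2),"grip",o["grip_width"],o["clock"])
def look(kind,near,zt,name,tag):
    """wrist look: top-face quad by minAreaRect on plane zt"""
    P=camera_params("wrist"); im=camera("wrist"); cv2.imwrite(f"pics/{tag}.png",im[...,::-1])
    uv=project(np.array(near),P); m=mask(im,kind); c=blob(m,uv)
    w=plane("wrist",c,zt,P)[:,:2]; r=cv2.minAreaRect((w*1e3).astype(np.float32))
    red=mask(im,"red"); mr=np.zeros_like(red); cv2.drawContours(mr,[cv2.convexHull(c)],-1,1,-1)
    ys,xs=np.nonzero(red&mr); rd=plane("wrist",[[xs.mean(),ys.mean()]],.036,P)[0] if len(xs) else None
    print(name,"uv",uv.round(),cen(c).round(1),"rect",[np.round(v,1) for v in r],"cen",plane("wrist",cen(cv2.convexHull(c)),zt,P)[0].round(4),"red",rd,"cam",(-P["R"].T@P["t"]).round(3))
    return c,w,P
def project(X,P):
    x=P["R"]@X+P["t"]; r=np.hypot(x[0],x[1]); th=np.arctan2(r,x[2]); return P["mtx"][:2,2]+P["mtx"][0,0]*th*x[:2]/r
E
python3 - <<'E'
from h import *
look("wood",[.431,-.231,.036],.036,"sideB","w1"); togo([.431,-.231,.1],31)
E
```

```text
sideB uv [257. 176.] [254.3 173.2] rect [array([ 430.7, -227.7]), array([90.7, 57.3]), np.float64(31.0)] cen [ 0.4324 -0.227   0.036 ] red [ 0.41697592 -0.20594232  0.036     ] cam [ 0.492 -0.193  0.374]
pos [ 0.4302 -0.2305  0.2312] yaw 30.97 tilt 0.01 | shift units [0.01 0.02 3.28] turn z units -0.01 grip 0.8011684660491392 1.3667
```

View pics/w1.png

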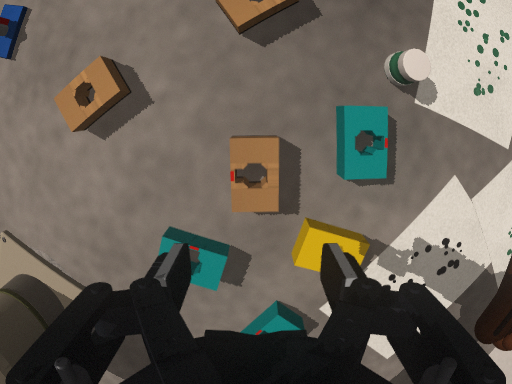

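The wrist view puts the side block at (254,174) with its red mark left, at (233,176). That is the right block, and the yellow and turquoise parts are clear of the fingers.

Request:
carry_out --commands '[[[0.02,-0.05,0.9,0,0,0],[0,0,0.9,0,0,0],[0,0,0.9,0,0,0],[0,0,0.9,0,0,0],[0,0,0.9,0,0,0],[0,0,0.6,0,0,0],[0,0,0.4,0,0,0],[0,0,0,0,0,0],[0,0,0,0,0,0]]]'

```text
clock: 2.12
position: [0.4296, -0.2281, 0.0111]
ee_rot: [0.964, 0.268, -0.001, -0.001]
ft_force: [-0.6, -0.2, 0.4]
grip_width: 0.8
grasp_force: 0.0
```

Request:
carry_out --commands '[[[0,0,0,0,0,0],[0,0,0,0,0,0],[0,0,0,0,0,0],[0,0,0,0,0,0],[0,0,0,0,0,0],[0,0,0,0,0,0],[0,0,0,0,0,0],[0,0,0,0,0,0]]]' --hand 1 --force 40

```text
clock: 2.78
position: [0.4311, -0.2287, 0.0128]
ee_rot: [0.963, 0.268, 0.001, 0.001]
ft_force: [-1.8, -0.1, 7.9]
grip_width: 0.643
grasp_force: 43.9
```

Request:
carry_out --commands '[[[0,0,-0.5,0,0,0],[0,0,-0.9,0,0,0],[0,0,-0.9,0,0,0],[0,0,-0.9,0,0,0],[0,0,-0.9,0,0,0],[0.66,-0.65,0,0,0,0],[0.66,-0.65,0,0,0,0],[0.66,-0.65,0,0,0,0],[0.66,-0.65,0,0,0,0],[0.66,-0.65,0,0,0,0],[0.66,-0.65,0,0,0,0],[0.66,-0.65,0,0,0,0],[0.66,-0.65,0,0,0,0],[0.66,-0.65,0,0,0,0],[0,0,0,0,0,0.5],[0,0,0,0,0,0.5],[0,0,0,0,0,0],[0,0,0,0,0,0]]]'

```text
clock: 4.28
position: [0.5124, 0.0949, 0.1756]
ee_rot: [0.976, 0.218, 0.0, 0.0]
ft_force: [0.1, -0.5, -1.1]
grip_width: 0.644
grasp_force: 42.9
```

Run:
```python
from h import *
c,w,P=look("blue",[.588,.128,.012],.012,"sideS","w2"); togo([.588,.128,.1],25)
q=cv2.approxPolyDP(cv2.convexHull((w*1e3).astype(np.float32)),4,True).reshape(-1,2);e=np.roll(q,-1,0)-q
print(q.round(1),[(round(float(np.hypot(*v)),1),round(float(np.degrees(np.arctan2(v[1],v[0]))%180),1)) for v in e])
c,w,P=look("wood",list(get_obs()["position"]),get_obs()["position"][2]+.026,"held","w2b")
```

```text
sideS uv [258. 104.] [257.  104.3] rect [array([587.3, 128.7]), array([86.8, 54.8]), np.float64(26.8)] cen [0.5872 0.1287 0.012 ] red [0.58084373 0.14112297 0.036     ] cam [0.578 0.126 0.318]
pos [0.5125 0.0946 0.1756] yaw 25.2 tilt 0.04 | shift units [2.06 0.05 1.89] turn z units 0.03 grip 0.652101356233756 4.3333
[[613.9 171.3]
 [537.4 133.7]
 [561.2  85.6]
 [637.3 124.2]] [(85.2, 26.2), (53.7, 116.3), (85.3, 26.9), (52.6, 116.4)]
held uv [256. 254.] [255.2 247.7] rect [array([518.6,  97.8]), array([87.3, 55.7]), np.float64(25.7)] cen [0.5259 0.1014 0.2016] red [0.39645757 0.10791249 0.036     ] cam [0.578 0.126 0.318]
```

View pics/w2.png

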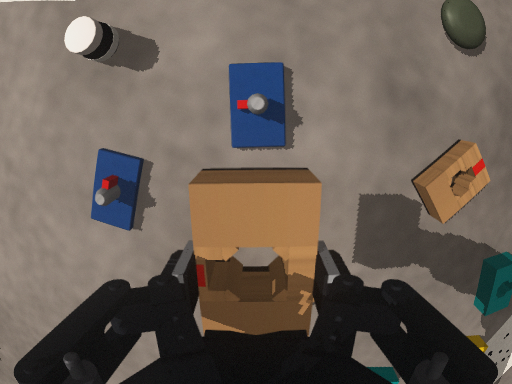

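The wrist view shows the side plate at (257,104) with its key pointing left, and the held block below with its red mark also left, so the orientation is right. The end plate is at (117,189) and the end block at (452,181). Next I'll get the held block's offset from its front top edge (row ~182).

Run:
```python
from h import *
P=camera_params("wrist");p,R,o=tool();im=cv2.imread("pics/w2.png")
g=im[...,1].astype(float)
for u in (205,230,255,280,305):
    col=g[160:200,u-3:u+4].mean(1); d=np.diff(col); t=174+int(np.argmax(d[14:30])); b=160+int(np.argmax(np.abs(d[:14])))
    a=(plane("wrist",[u,t+.5],p[2]+.0232,P)[0]-p)@R; c=(plane("wrist",[u,b+.5],p[2]-.0128,P)[0]-p)@R
    print(u,t,b,"top edge tool",(a*1e3).round(1),"bottom",(c*1e3).round(1))
togo([.5873,.1287,.075],26.6)
```

```text
205 183 168 top edge tool [ 44.  -21.4 -23.2] bottom [ 43.7 -27.4  12.8]
230 182 167 top edge tool [ 44.4 -10.9 -23.2] bottom [ 44.1 -13.9  12.8]
255 182 167 top edge tool [ 44.4  -0.6 -23.2] bottom [44.1 -0.6 12.8]
280 182 167 top edge tool [ 44.4   9.8 -23.2] bottom [44.1 12.7 12.8]
305 182 167 top edge tool [ 44.4  20.2 -23.2] bottom [44.2 26.1 12.8]
pos [0.5125 0.0946 0.1755] yaw 25.18 tilt 0.03 | shift units [2.06 0.02 2.51] turn z units -0.24 grip 0.6430891885426311 4.3833
```

Request:
carry_out --commands '[[[0.7,0.02,0,0,0,0],[0.7,0,0,0,0,0],[0.66,0,0,0,0,-0.24],[0,0,0.8,0,0,0],[0,0,0.8,0,0,0],[0,0,0.8,0,0,0],[0,0,0.1,0,0,0],[0,0,0,0,0,0],[0,0,0,0,0,0],[0,0,0,0,0,0]]]'

```text
clock: 5.22
position: [0.5888, 0.1296, 0.0778]
ee_rot: [0.973, 0.23, 0.002, 0.0]
ft_force: [0.4, 0.3, -1.0]
grip_width: 0.646
grasp_force: 42.9
```

```bash
python3 -c "
from h import *
togo([.5873,.1287,.0255],26.6)"
```

```text
pos [0.5888 0.1296 0.0778] yaw 26.57 tilt 0.2 | shift units [-0.05  0.    1.31] turn z units -0.0 grip 0.645800181493116 5.2167
```

Request:
carry_out --commands '[[[-0.04,0,0.2,0,0,0],[0,0,0.2,0,0,0],[0,0,0.2,0,0,0],[0,0,0.2,0,0,0],[0,0,0.2,0,0,0],[0,0,0.1,0,0,0],[0,0,0.1,0,0,0],[0,0,0.08,0,0,0],[0,0,0,0,0,0],[0,0,0,0,0,0],[0,0,0,0,0,0]]]'

```text
clock: 6.13
position: [0.5861, 0.1289, 0.0248]
ee_rot: [0.973, 0.23, 0.0, 0.0]
ft_force: [-4.3, -1.5, 6.4]
grip_width: 0.645
grasp_force: 44.0
```

```bash
python3 -c "
from h import *
togo([.5873,.1287,.0248],26.6);print(get_obs()['ft_force'])"
```

```text
pos [0.5861 0.1289 0.0248] yaw 26.59 tilt 0.02 | shift units [0.02 0.02 0.  ] turn z units -0.0 grip 0.6445940459993101 6.1333
[-4.2577597  -1.47368601  6.42788972]
```

Request:
carry_out --commands '[[[0.02,0,0,0,0,0],[0,0,0,0,0,0],[0,0,0,0,0,0],[0,0,0,0,0,0]]]'

```text
clock: 6.47
position: [0.5869, 0.1292, 0.0248]
ee_rot: [0.973, 0.23, 0.0, 0.0]
ft_force: [-2.5, -1.5, 6.5]
grip_width: 0.643
grasp_force: 43.8
```

Request:
carry_out --commands '[[[0,0,0,0,0,0],[0,0,0,0,0,0],[0,0,0,0,0,0],[0,0,0,0,0,0],[0,0,-0.3,0,0,0],[0,0,-0.6,0,0,0],[0,0,-0.8,0,0,0],[0,0,-0.8,0,0,0],[0,0,-0.8,0,0,0],[0,0,-0.9,0,0,0],[0,0,-0.8,0,0,0],[0,0,0,0,0,0],[0,0,0,0,0,0]]]' --hand -0.6

```text
clock: 7.55
position: [0.5875, 0.1296, 0.2271]
ee_rot: [0.973, 0.23, 0.002, 0.0]
ft_force: [-0.5, -0.1, -0.9]
grip_width: 0.803
grasp_force: 0.0
```

Run:
```python
from h import *
look("wood",[.5873,.1287,.048],.048,"sideB","w3");togo([.623,-.12,.22],-28)
cv2.imwrite("pics/s3.png",cv2.resize(camera("side")[150:270,120:260,::-1],None,fx=4,fy=4,interpolation=cv2.INTER_CUBIC))
```

```text
sideB uv [256. 181.] [255.3 178.6] rect [array([587.4, 130. ]), array([89.5, 56.8]), np.float64(26.8)] cen [0.589  0.1307 0.048 ] red [0.5776984  0.14523152 0.036     ] cam [0.652 0.162 0.37 ]
pos [0.5868 0.1291 0.2251] yaw 26.58 tilt 0.09 | shift units [-1.98  5.98  0.13] turn z units 9.1 grip 0.8073260261995172 7.6
```

View pics/w3.png

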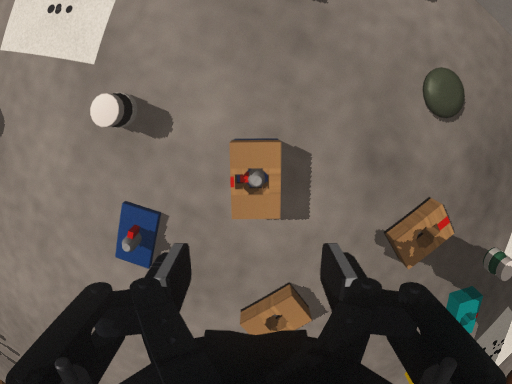

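The side block is seated at (255,179), with the shaft and red key in its slot and the plate fully covered. On to the end block.

Request:
carry_out --commands '[[[-0.28,0.85,0,0,0,0],[-0.28,0.85,0,0,0,0],[-0.28,0.85,0,0,0,0],[-0.28,0.85,0,0,0,0],[-0.28,0.85,0,0,0,0],[-0.28,0.85,0,0,0,0],[-0.28,0.85,0,0,0,0],[0,0,0,0,0,0.91],[0,0,0,0,0,0.91],[0,0,0,0,0,0.91],[0,0,0,0,0,0.91],[0,0,0,0,0,0.91],[0,0,0,0,0,0.91],[0,0,0,0,0,0.91],[0,0,0,0,0,0.91],[0,0,0,0,0,0.91],[0,0,0,0,0,0.91],[0,0,0,0,0,0],[0,0,0,0,0,0]]]'

```text
clock: 9.23
position: [0.6226, -0.1188, 0.223]
ee_rot: [0.971, -0.241, -0.001, 0.0]
ft_force: [0.7, -0.1, 0.5]
grip_width: 0.797
grasp_force: 0.0
```

Run:
```python
from h import *
look("wood",[.623,-.12,.036],.036,"endB","w4");togo([.623,-.12,.01],-28)
```

```text
endB uv [256. 177.] [254.4 176.6] rect [array([ 622.5, -117.3]), array([56.8, 91. ]), np.float64(63.2)] cen [ 0.624  -0.1182  0.036 ] red [ 0.65178923 -0.13189057  0.036     ] cam [ 0.687 -0.152  0.365]
pos [ 0.6227 -0.1188  0.2232] yaw -27.82 tilt 0.08 | shift units [0.03 0.02 5.33] turn z units 0.03 grip 0.7966176196189684 9.2833
```

View pics/w4.png

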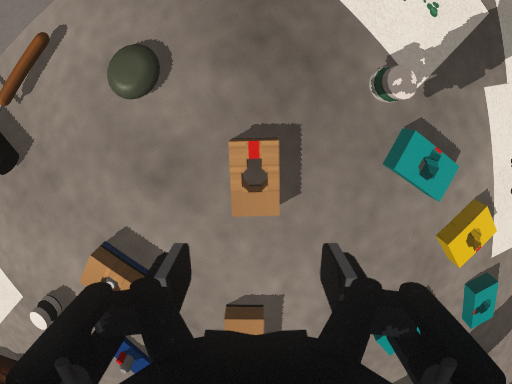

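The end block is at (254,177) with its red mark towards the top (+x) end, and the fingers have clear space.

Request:
carry_out --commands '[[[-0.05,-0.03,0.9,0,0,-0.17],[0,0,0.9,0,0,0],[0,0,0.9,0,0,0],[0,0,0.9,0,0,0],[0,0,0.8,0,0,0],[0,0,0.5,0,0,0],[0,0,0.4,0,0,0],[0,0,0,0,0,0],[0,0,0,0,0,0]]]'

```text
clock: 10.03
position: [0.6212, -0.1168, 0.0115]
ee_rot: [0.973, -0.233, -0.001, -0.0]
ft_force: [1.2, -0.2, 0.3]
grip_width: 0.804
grasp_force: 0.0
```

Request:
carry_out --commands '[[[0,0,0,0,0,0],[0,0,0,0,0,0],[0,0,0,0,0,0],[0,0,0,0,0,0],[0,0,0,0,0,0],[0,0,0,0,0,0],[0,0,0,0,0,0],[0,0,0,0,0,0]]]' --hand 1 --force 40

```text
clock: 10.7
position: [0.6228, -0.117, 0.0137]
ee_rot: [0.972, -0.233, 0.001, 0.0]
ft_force: [0.0, -0.4, 6.7]
grip_width: 0.643
grasp_force: 45.0
```

Request:
carry_out --commands '[[[0,0,-0.5,0,0,0],[0,0,-0.9,0,0,0],[0,0,-0.9,0,0,0],[0,0,-0.9,0,0,0],[0,0,-0.9,0,0,0],[-0.81,-0.39,0,0,0,0],[-0.81,-0.39,0,0,0,0],[-0.81,-0.39,0,0,0,0],[-0.81,-0.39,0,0,0,0],[-0.81,-0.39,0,0,0,0],[-0.81,-0.39,0,0,0,0],[-0.81,-0.39,0,0,0,0],[-0.81,-0.39,0,0,0,0],[-0.81,-0.39,0,0,0,0],[-0.81,-0.39,0,0,0,0],[-0.81,-0.39,0,0,0,0],[-0.81,-0.39,0,0,0,0]]]'

```text
clock: 12.12
position: [0.372, 0.2116, 0.1782]
ee_rot: [0.975, -0.224, 0.001, -0.002]
ft_force: [0.2, 0.6, -1.2]
grip_width: 0.645
grasp_force: 44.0
```

Request:
carry_out --commands '[[[0,0,0,0,0,-0.88],[0,0,0,0,0,-0.88],[0,0,0,0,0,-0.88],[0,0,0,0,0,-0.88],[0,0,0,0,0,-0.88],[0,0,0,0,0,-0.88],[0,0,0,0,0,-0.88],[0,0,0,0,0,0],[0,0,0,0,0,0]]]'

```text
clock: 12.87
position: [0.3778, 0.203, 0.1781]
ee_rot: [0.996, 0.086, 0.002, -0.001]
ft_force: [0.6, 0.1, -0.7]
grip_width: 0.644
grasp_force: 44.0
```

Run:
```python
from h import *
look("blue",[.4355,.2405,.012],.012,"endS","w5");togo([.4355,.2405,.08],10)
P=camera_params("wrist");p,R,o=tool();g=cv2.imread("pics/w5.png")[...,1].astype(float)
for u in (205,230,280,305):
    d=np.diff(g[160:200,u-3:u+4].mean(1)); t=174+int(np.argmax(d[14:30]))
    print(u,t,((plane("wrist",[u,t+.5],p[2]+.0223,P)[0]-p)@R*1e3).round(1))
```

```text
endS uv [230. 123.] [229.9 123. ] rect [array([435.5, 240.5]), array([86.1, 54.7]), np.float64(9.1)] cen [0.4357 0.2402 0.012 ] red [0.44922948 0.24261338 0.036     ] cam [0.449 0.215 0.321]
pos [0.3778 0.203  0.1781] yaw 9.79 tilt 0.24 | shift units [ 1.57 -0.67  2.46] turn z units -0.04 grip 0.6445860783599214 12.9167
205 184 [ 43.2 -21.6 -22.1]
230 184 [ 43.2 -11.  -22.1]
280 183 [ 43.6   9.9 -22.2]
305 183 [ 43.6  20.4 -22.2]
```

View pics/w5.png

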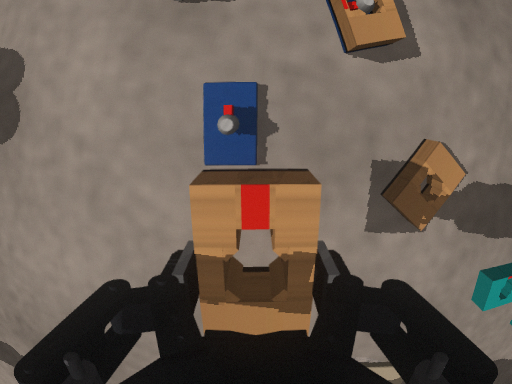

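The wrist view shows the end plate at (230,123) with its key towards the top (+x). The held block's red mark also points to the top, so the two match. Now I'll move over the plate.

Request:
carry_out --commands '[[[0.53,-0.22,0,0,0,0.1],[0.53,-0.22,0,0,0,0],[0.53,-0.22,0,0,0,0],[0,0,0.8,0,0,0],[0,0,0.8,0,0,0],[0,0,0.8,0,0,0],[0,0,0.1,0,0,0],[0,0,0,0,0,0],[0,0,0,0,0,0],[0,0,0,0,0,0]]]'

```text
clock: 13.75
position: [0.4377, 0.2406, 0.0804]
ee_rot: [0.997, 0.081, 0.003, -0.002]
ft_force: [-0.1, -0.5, -1.5]
grip_width: 0.645
grasp_force: 44.0
```

```bash
python3 -c "
from h import *
togo([.4361,.2406,.0257],9.1)"
```

```text
pos [0.4377 0.2406 0.0804] yaw 9.32 tilt 0.41 | shift units [-0.05 -0.    1.37] turn z units 0.04 grip 0.6445078375177677 13.75
```

Request:
carry_out --commands '[[[-0.02,0,0.2,0,0,0],[0,0,0.2,0,0,0],[0,0,0.2,0,0,0],[0,0,0.2,0,0,0],[0,0,0.2,0,0,0],[0,0,0.1,0,0,0],[0,0,0.1,0,0,0],[0,0,0.1,0,0,0],[0,0,0.07,0,0,0],[0,0,0,0,0,0],[0,0,0,0,0,0],[0,0,0,0,0,0]]]'

```text
clock: 14.75
position: [0.4362, 0.2403, 0.0252]
ee_rot: [0.997, 0.082, 0.002, -0.001]
ft_force: [-11.4, -6.8, 27.3]
grip_width: 0.645
grasp_force: 48.0
```

```bash
python3 -c "
from h import *
togo([.4361,.2406,.0257],9.1)"
```

```text
pos [0.4362 0.2403 0.0252] yaw 9.38 tilt 0.25 | shift units [-0.   -0.01 -0.01] turn z units 0.05 grip 0.6454621480479711 14.75
```

Request:
carry_out --commands '[[[0,0,-0.02,0,0,0.03],[0,0,0,0,0,0],[0,0,0,0,0,0]]]'

```text
clock: 15.0
position: [0.4362, 0.2403, 0.0252]
ee_rot: [0.997, 0.08, 0.002, -0.001]
ft_force: [-5.4, -3.2, 14.1]
grip_width: 0.648
grasp_force: 46.3
```

Request:
carry_out --commands '[[[0,0,0,0,0,0],[0,0,0,0,0,0],[0,0,0,0,0,0],[0,0,0,0,0,0],[0,0,-0.3,0,0,0],[0,0,-0.6,0,0,0],[0,0,-0.8,0,0,0],[0,0,-0.8,0,0,0],[0,0,-0.8,0,0,0],[0,0,-0.8,0,0,0],[0,0,-0.8,0,0,0],[0,0,0,0,0,0],[0,0,0,0,0,0]]]' --hand -0.6

```text
clock: 16.08
position: [0.436, 0.24, 0.2225]
ee_rot: [0.997, 0.08, 0.004, -0.002]
ft_force: [-1.1, -0.5, -1.1]
grip_width: 0.802
grasp_force: 0.0
```

Run:
```python
from h import *
look("wood",[.4355,.2405,.048],.048,"endB","w6");look("wood",[.5873,.1287,.048],.048,"sideB","w6b")
P=camera_params("side");im=camera("side")
a=cv2.resize(im[170:290,120:260,::-1],None,fx=3.5,fy=3.5,interpolation=cv2.INTER_CUBIC)
w=cv2.imread("pics/w6.png")[100:260,130:405]; w=cv2.resize(w,(300,420*160//275 if 0 else 175))
c=np.zeros((420,800,3),np.uint8);c[:a.shape[0],:a.shape[1]]=a[:420];c[:175,495:795]=w
cv2.imwrite("pics/v6.png",c)
```

```text
endB uv [256. 182.] [255.9 180. ] rect [array([435.7, 240.2]), array([89.3, 56.6]), np.float64(9.2)] cen [0.4374 0.2404 0.048 ] red [0.46310319 0.24468868 0.036     ] cam [0.506 0.251 0.365]
sideB uv [377.  66.] [371.6  68.5] rect [array([583.7, 133.8]), array([88.6, 66.7]), np.float64(27.1)] cen [0.5825 0.1352 0.048 ] red [0.57888011 0.14474433 0.036     ] cam [0.506 0.251 0.364]
```

View pics/v6.png

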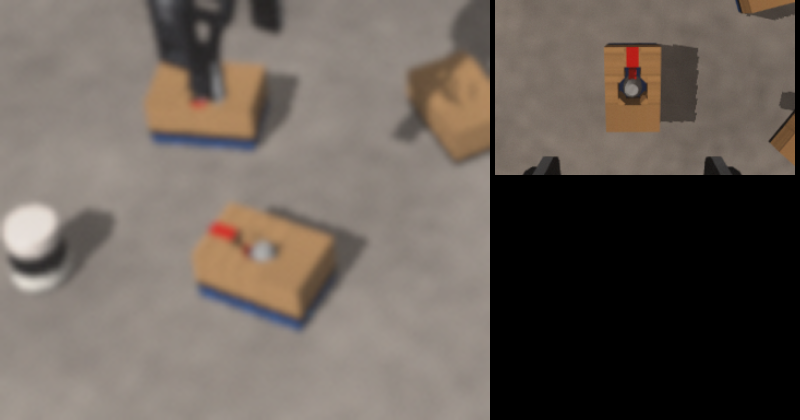

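Both blocks sit flat and lined up on their plates: the side block at crop (205,100) and the end block at crop (265,265). The shafts show in the bores, and the gripper is open and clear.

```bash
python3 -c "
from workcell import *
print(hand_in())"
```

```text
the job is handed in; nothing more can be done
None
```

Both blocks are fully home on their matching shafts, lined up to within about 2 mm by the wrist camera, released and handed in at about 16 s on the robot clock; the hand-in returned no verdict.

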